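# Tap a stuck spacer block out of a glue-up jig

## Task

The dark spacer block is stuck in the plywood jig, held down by the two stiff side keys. Pick up the mallet and tap the block itself (not the keys) lightly on its left and right faces in turn, a little on each side at a time and never one key right back while the other is still in, until both keys have been driven fully back to their stops; do not take hold of the block before that. Then stand the mallet back on the bench on its head, lift the block out and set it down gently, upright, in the empty tray, leaving the other things on the bench alone.

Things in the scene. Friction and masses are not known exactly. Their poses are not given: they have to be found in the camera images.
- block_center (a point): Dark hardwood block on a steel foot, loose, 0.55 kg; point at its centre, half-way up. 90 mm long (x), 50 mm thick (y), 72 mm high; its lowest 10 mm is the foot, 56 mm thick: a 3 mm ledge under each key. Stands at first on the jig's base, axes along the jig's, top 80 mm above the bench. Tap the middle of its long faces low down, just above the keys (higher tips it). The wood bruises at over 20 N.
- mallet_center (a point): Small turned mallet, loose, 0.36 kg, standing on its head, handle up; point on its axis 60 mm above its underside, half its 120 mm height; z points up the handle. Head: round, 50 mm high, 62 mm across at the underside, tapering to 56 mm at its top. Handle: square, 24 mm by 24 mm (faces along its x and y), from 50 to 120 mm above the underside.
- jig_mid (a point): Plywood jig, fixed to the bench; base 170 mm (x) by 250 mm (y), 8 mm thick; point on the base's top midway between the keys, the block's place. Its y runs across the block through both keys, towards the left key. No part of the jig or keys is higher than 36 mm above the bench. With both keys back, the block lifts out freely only when centred here within about 2.5 mm along y.
- key_left_face (a point): Left key (the jig's +y side): light wood slab 80 mm wide, underside 19.5 mm and top 36 mm above the bench, reaching over the block's ledge; point in the middle of its inner top edge, facing the block: 25.3 mm from the jig's middle when the key stands at 0.
- key_right_face (a point): Right key (the jig's -y side), the same, mirrored.
- key_left (a joint): How far the left key is driven back, away from the block: 0 to 0.006 m (hard stop; force rises steeply); starts at 0 to 0.0008, stays where left. Pushing the block at 10 mm/s it yields at roughly 5 to 12 N, faster needs about 1.2 N more per 10 mm/s. Fully back: at least 0.0053. Do not drive it past 0.0035 while the other is under 0.001.
- key_right (a joint): The same for the right key, slightly stiffer.
- tray: Empty plywood tray, fixed, outside 172 mm (x) by 142 mm (y) by 28 mm high, walls 6 mm, floor 6 mm thick; origin at the centre of its underside, on the bench.
- glue: Bystander: white glue bottle, 160 mm high, origin under its centre; leave alone.
- tape_measure: Bystander: yellow tape measure, 62 mm high, origin under its centre; leave alone.
- screwdriver: Bystander: screwdriver lying flat beyond the jig; leave alone.
- square: Bystander: try square lying flat, leave alone.
- offcut: Bystander: flat wood offcut, 60 x 110 x 20 mm, origin under its centre; leave alone.
- screw_box: Bystander: small cardboard box, 90 x 60 x 50 mm, origin under its centre; leave alone.
Things that resemble listed ones, but are neither listed nor needed, are in the scene too. Leave any blue or orange look-alike of the part that bears mallet_center alone.

How it is judged (in metres and radians):
On the way, in this order (a step that is already met when the one before it is completed fails the run):
1. the mallet is picked up (height (world z) of mallet_center above 0.075 m), for 0.1 s.
2. both keys are driven back by at least 5.3 mm (value of joint each of key_left, key_right above 0.0053 m), for 0.1 s.
3. the mallet stands on its head on the bench again, let go (angle between mallet_center's own z axis and vertical below 0.1 rad and height (world z) of mallet_center between 0.055 and 0.065 m and contact force between the fingers and mallet below 0.1 N), for 0.2 s.
4. the block is lifted clear of the jig (height (world z) of block_center above 0.075 m), for 0.1 s.
At the end, for the whole second after the job is handed in: The block stands upright (within 6 degrees) with its foot flat on the tray's floor, its centre within 60 mm (x) and 45 mm (y) of the tray's middle; the mallet stands upright on its head on the bench; both are at rest and let go (all of step 3 and contact force between the fingers and block below 0.1 N and x of block_center in the frame of tray between -0.06 and 0.06 m and y of block_center in the frame of tray between -0.045 and 0.045 m and z of block_center in the frame of tray between 0.038 and 0.046 m and angle between block_center's own z axis and vertical below 0.1 rad and linear speed of each of block, mallet below 0.02 m/s); the robot touches nothing.
It fails at once if the mallet strikes the block with more than 20 N (contact force between mallet and block above 20 N).
It fails at once if one key is driven past 3.5 mm while the other has moved less than 1 mm ((value of joint key_left above 0.0035 m and value of joint key_right below 0.001 m) or (value of joint key_right above 0.0035 m and value of joint key_left below 0.001 m)).
It fails at once if before both keys are back, the gripper touches the block, or mallet or gripper presses on a key with over 8 N ((contact force between the fingers and block above 1 N and value of joint any of key_left, key_right below 0.0035 m) or (value of joint key_left below 0.0035 m and contact force between any of mallet, the fingers and key_left above 8 N) or (value of joint key_right below 0.0035 m and contact force between any of mallet, the fingers and key_right above 8 N)).
It fails at once if the block is dropped or thrown: it moves faster than 0.5 m/s with no finger on it (linear speed of block above 0.5 m/s and contact force between the fingers and block below 0.05 N).
It fails at once if another thing on the bench is moved by more than 30 mm (distance of any of glue, tape_measure, screwdriver, square, offcut, screw_box from where it was at the start of the episode above 0.03 m).
It also fails if it takes over 72 s, if anything falls off the work surface, if the arm or the gripper's body presses on something with over 40 N, if the wrist force passes 120 N, or if a joint passes its speed limit or range.

## Robot

A 6-joint arm with a two-finger parallel gripper is mounted at the origin on the work surface. World frame = base frame: x ahead of the robot, y to its left, z up, the work surface at z = 0. Lengths are in m, angles in degrees, forces in N, time in s.
With the tool pointing down it reaches from about 0.375 to 0.9 m from the base axis. Payload 3.1 kg.
Tool frame: the origin (TCP) lies on the centre line of the jaws, within the pads' length; the fingertips stand 25 mm ahead of it and the grasp point (between the pads) lies 6 mm ahead of it; z points along the fingers, y is the line along which they close (so a half turn about z gives the same grasp; the last joint's range is limited). The gripper opens to 87 mm and grips with 3 to 60 N. Pads are 19 mm wide; open, the fingers measure 117 mm over their backs; the gripper's body (75 mm by 190 mm) begins 51 mm behind the grasp point.
Start: joints at [55.72, 30.224, 82.088, -0, 67.689, -10.227], TCP at [0.255, 0.571, 0.248] pointing down, gripper open.
Joint ranges: [-176.69, 176.69], [-43.24, 126.21], [12.49, 139.97], [-82, 262], [0, 151.66], [-163.58, 163.58]. Speed limits (degrees/s): [159.86, 159.86, 180, 180, 180, 180].

## Interface

Orientations are given as a 3x3 rotation matrix whose columns are the frame's x, y, z axes.
In Python, from rig import * gives the robot as it stands.
- The arm moves only by the tool step_arm, never from a script. Its argument "steps" is a list of rows, each a list of 7 numbers: the shift along the tool's x, y, z normalised to -1 to 1, where 1 is 0.3 m, then the turn, a rotation vector about the tool's x, y, z normalised to -1 to 1, where 1 is 45 degrees, then the gripper's target within -1 to 1 (shut at 1, half-way at 0, fully open at -1). A call has 1 to 8 rows; each row is the pose to reach, as a shift and turn from the pose commanded when the call began, along the tool's axes at that moment; what a row does not reach only later rows make up. A row lasts 1/12 s, in which the tool goes at most 41.7 mm and 7.16 degrees, less where a joint would pass 70% of its speed; a pose out of reach is approached as far as the arm can. A call with a number of a shift or a turn outside -1 to 1 is refused whole. A call with a gripper value outside its range is refused whole. The fingers move at their own pace and stop on an object; the grip force is fixed at half the most. Time passes only in rows, so rows that repeat a pose let the fingers close. It gives the time, the measured TCP pose, the force, the opening and the grip force at its end, in the units of the state.
- read_state(): the state, without advancing time (a new reading comes with each control period).
- capture(name): name is "scene" or "top"; returns a dict with "image" (480x640x3 uint8, red, green, blue), "vertical_fov" (degrees; the focal length in pixels is half the picture's height over the tangent of half this angle, whatever the lens; pixels are square), "cx", "cy" (the principal point, pixels), "world_from_camera" (4x4, takes a point from camera to world coordinates). Camera axes: x right, y down, z forward; pixel columns grow to the right and rows downward; lengths in m; the calibration is good to about 2 mm. A picture is of the moment at which its call begins. There is no depth.
- hand_in(): hands the job in; it is judged then, once.
The state is a dict: "time_s": time; "joint_positions": joint angles; "qvel": joint speeds; "tau": joint torques, N m; "position": TCP position; "tcp_rot": TCP orientation; "force": force on the tool from outside, world axes, zero at the start; "moment": the same for the moment, N m; "opening": opening from 0.0 (shut) to 1.0 (fully open); "grasp_force": force on a finger pad.
Only numpy, scipy, OpenCV 4.12 (cv2) and the standard library are available. Lean on these libraries where they do the work, as an engineer would, in place of code of your own. Each camera call takes 0.05 s, during which the arm holds its last target. There are 200 camera calls.

## Working session

There is one attempt and no reset: what is moved stays moved. The work goes in short steps, Python scripts to look and compute and a tool call to move; the robot and the scene stay as the last step left them, time stands still between calls to the robot, and variables do not carry over. Pictures are saved under pics/ and viewed, at most 10 in all, crops included, and the job is handed in when it is done.

Besides the shell and the picture viewer there is one more tool, called after "Emit:" as name(argument=value, ...), one argument or row to a line, values as JSON. step_arm: Moves the arm, as the interface text tells. Scaled input: -1 to 1 covers 0.3 m each way for a shift and 45 degrees each way for a turn. Its arguments: {"type":"object","properties":{"steps":{"type":"array"}},"required":["steps"]}

```bash
ls; mkdir -p pics
cat > h.py <<'E'
from rig import *
import numpy as np, cv2
def cap(n,f=None):
    c=capture(n)
    if f: cv2.imwrite(f,c["image"][:,:,::-1])
    return c
def ray(c,u,v):
    f=240/np.tan(np.radians(c["vertical_fov"]/2)); T=np.array(c["world_from_camera"])
    d=T[:3,:3]@np.array([(u-c["cx"])/f,(v-c["cy"])/f,1]); return T[:3,3],d
def onz(c,u,v,z):
    o,d=ray(c,u,v); return o+d*(z-o[2])/d[2]
def pix(c,p):
    f=240/np.tan(np.radians(c["vertical_fov"]/2)); T=np.array(c["world_from_camera"])
    q=T[:3,:3].T@(np.array(p)-T[:3,3]); return c["cx"]+f*q[0]/q[2],c["cy"]+f*q[1]/q[2]
E
python3 - <<'E'
from h import *
for n in("scene","top"):
    c=cap(n,f"pics/{n}0.png"); print(n,c["vertical_fov"],c["cx"],c["cy"],np.round(c["world_from_camera"],3).tolist())
s=read_state();print(s)
E
```

```text
pics
scene 44.357466364162654 317.91658484260535 237.9558623177844 [[0.135, 0.633, -0.762, 1.509], [0.991, -0.071, 0.116, -0.16], [0.019, -0.771, -0.637, 0.819], [0.0, 0.0, 0.0, 1.0]]
top 52.92933685760788 326.8313493439462 235.57142459002523 [[-0.0, -0.985, 0.171, 0.42], [-1.0, 0.001, 0.007, -0.05], [-0.007, -0.171, -0.985, 1.13], [0.0, 0.0, 0.0, 1.0]]
{'time_s': 0.1, 'joint_positions': array([ 5.57193453e+01,  3.02757584e+01,  8.21492393e+01, -2.06726599e-03,
        6.76907086e+01, -1.02281023e+01]), 'qvel': array([-0.01322499, -0.14731172, -0.11656187, -0.03977066, -0.06601097,
        0.05795018]), 'tau': array([ 1.76165790e-04, -4.40982950e+01, -1.77150947e+01,  6.35251938e-02,
        5.34357189e-02, -5.97853705e-05]), 'position': array([0.25436811, 0.57021525, 0.24664565]), 'tcp_rot': array([[-9.13177425e-01,  4.07560743e-01, -1.10987059e-03],
       [ 4.07562124e-01,  9.13175924e-01, -1.68745340e-03],
       [ 3.25767341e-04, -1.99328557e-03, -9.99997960e-01]]), 'force': array([ 0.19124142,  0.47584502, -0.04809589]), 'moment': array([-0.02461591, -0.04229708,  0.04393025]), 'grasp_force': 0.0, 'opening': 1.0043940256970354}
```

View pics/scene0.png

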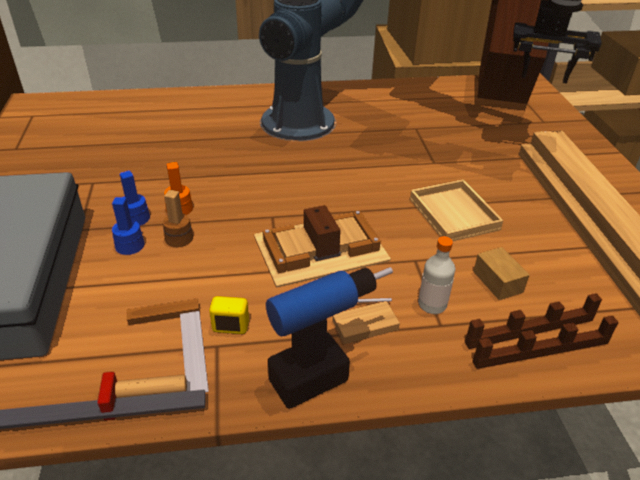

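View pics/top0.png

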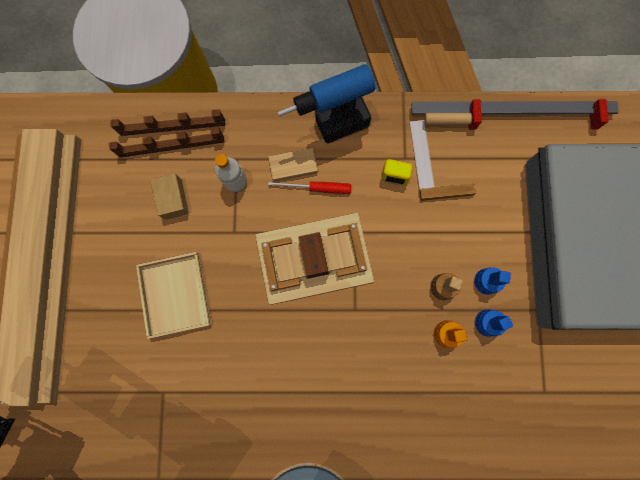

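Seen so far:
- **Mallet candidates:** brown at scene (177,222) / top (447,287); blue at scene (128,205) and (127,230); orange at scene (177,190) / top (452,335). The plain wooden brown one fits the description.
- **Block:** at top (314,255).
- **Tray:** at top (174,296).

Next is one close crop to check the choice.

Run:
```python
from h import *
t=cv2.imread("pics/top0.png");s=cv2.imread("pics/scene0.png")
a=cv2.resize(t[205:310,245:385],(560,420),interpolation=cv2.INTER_CUBIC)[:, :]
b=cv2.resize(s[150:255,100:205],(240,240),interpolation=cv2.INTER_CUBIC)
d=cv2.resize(t[255:355,425:525],(240,240),interpolation=cv2.INTER_CUBIC)
e=np.zeros((480,800,3),np.uint8);e[:420,:560]=a;e[:240,560:]=b;e[240:480,560:]=d
cv2.imwrite("pics/crop1.png",e)
c=capture("top")
for n,u,v,z in[("mal_handletop",456,284,.12),("tray",174,296,.014),("blk",314,249,.08),("blue1",505,277,.12),("blue2",505,323,.12),("orange",461,337,.12),("tape",398,172,.03),("glue",231,175,.05)]: print(n,onz(c,u,v,z).round(3))
```

```text
mal_handletop [ 0.492 -0.312  0.12 ]
tray [0.472 0.311 0.014]
blk [ 0.572 -0.014  0.08 ]
blue1 [ 0.507 -0.414  0.12 ]
blue2 [ 0.412 -0.408  0.12 ]
orange [ 0.384 -0.317  0.12 ]
tape [ 0.763 -0.21   0.03 ]
glue [0.75  0.182 0.05 ]
```

View pics/crop1.png

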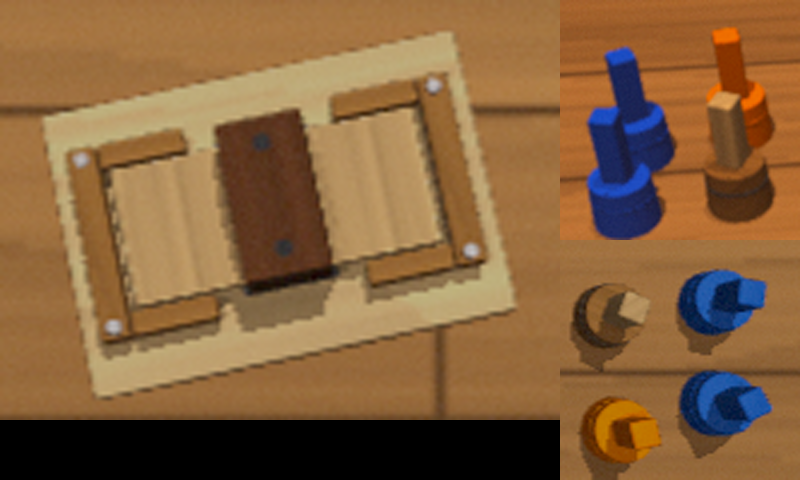

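The brown wooden mallet at top (447,287) / scene (177,222) is the one. The crop also shows the block standing between two light-wood keys. Now I'll measure poses.

```bash
cat > m.py <<'E'
from h import *
def rect(c,mask,z,roi):
    x0,y0,x1,y1=roi; k=np.zeros(mask.shape,np.uint8);k[y0:y1,x0:x1]=mask[y0:y1,x0:x1]*255
    cs,_=cv2.findContours(k,cv2.RETR_EXTERNAL,cv2.CHAIN_APPROX_NONE)
    q=max(cs,key=cv2.contourArea)[:,0]
    P=np.array([onz(c,u,v,z)[:2] for u,v in q])*1000
    r=cv2.minAreaRect(P.astype(np.float32)); return np.round(r[0],1),np.round(r[1],1),round(r[2],1),len(q)
E
python3 - <<'E'
from m import *
c=capture("top");im=c["image"];hsv=cv2.cvtColor(im,cv2.COLOR_RGB2HSV).astype(int);H,S,V=hsv[...,0],hsv[...,1],hsv[...,2]
for p in[(252,249),(300,309),(262,280),(318,240),(453,290),(285,260),(290,400),(160,300),(454,280),(457,286),(449,295),(440,290)]: print(p,hsv[p[1],p[0]])
base=(V>150)&(S<130)
print("base",rect(c,base,.008,(245,205,385,310)))
print("block",rect(c,(V<100),.08,(290,225,335,277)))
print("handle",rect(c,(V>160)&(S<130),.12,(425,265,475,305)))
print("tray",rect(c,(V>150)&(S<135),.028,(120,240,225,350)))
E
```

```text
(252, 249) [ 15 150 158]
(300, 309) [ 15 157 114]
(262, 280) [ 15 150 155]
(318, 240) [ 12 184  86]
(453, 290) [ 17 138  74]
(285, 260) [ 17 122 177]
(290, 400) [ 16 158 140]
(160, 300) [ 20  98 192]
(454, 280) [ 17 123 180]
(457, 286) [ 17 123 174]
(449, 295) [ 14 168  97]
(440, 290) [ 15 174 144]
base (array([562.5, -10.8]), array([168.8, 250.5]), 12.1, 344)
block (array([559.1, -15.8]), array([95. , 62.4]), 9.5, 133)
handle (array([ 495.2, -311.7]), array([20.3, 20. ]), 67.8, 33)
tray (array([475.8, 312.8]), array([171.4, 141.7]), 12.3, 516)
```

```bash
cat > go.py <<'E'
# print normalised shift/turn from commanded pose (x,y,z,yaw of tool y axis) to the target, and the jig-frame numbers
import sys,numpy as np
def go(c,t):
    a=np.radians(c[3]); Y=np.array([np.cos(a),np.sin(a),0]); Z=np.array([0,0,-1.]); X=np.cross(Y,Z)
    d=np.array(t[:3])-np.array(c[:3]); print(np.round([d@X/.3,d@Y/.3,d@Z/.3,0,0,-((t[3]-c[3]+180)%360-180)/45],4))
E
python3 - <<'E'
from h import *
from go import go
c=capture("scene"); print(onz(c,171.75,194.6,.12).round(4), [np.round(pix(c,p),1) for p in[(.495,-.312,.12),(.5625,-.0108,.08)]])
hs=cv2.cvtColor(c["image"],cv2.COLOR_RGB2HSV)[...].astype(int)
from m import rect
print(rect(c,(hs[...,2]>150)&(hs[...,1]<135),.12,(155,183,190,202)))
go((.255,.571,.248,65.95),(.495,-.312,.248,67.5))
E
```

```text
[ 0.5018 -0.309   0.12  ] [array([170.4, 192.8]), array([320.9, 218.5])]Traceback (most recent call last):
  File "<stdin>", line 6, in <module>
  File "m.py", line 5, in rect
    q=max(cs,key=cv2.contourArea)[:,0]
      ~~~^^^^^^^^^^^^^^^^^^^^^^^^
ValueError: max() iterable argument is empty
```

Emit:
step_arm(
  steps=[
    [-0.65,-0.79,0,0,0,0,-0.2],
    [-0.65,-0.79,0,0,0,0,-0.2],
    [-0.65,-0.79,0,0,0,0,-0.2],
    [-0.65,-0.79,0,0,0,0,-0.2],
    [-0.65,-0.79,0,0,0,0,-0.2],
    [-0.65,-0.79,0,0,0,0,-0.2],
    [-0.65,-0.79,0,0,0,0,-0.2],
    [-0.65,-0.79,0,0,0,0,-0.2],
  ],
)

```text
time_s: 0.92
position: [0.3363, 0.2709, 0.2475]
tcp_rot: [[-0.912, 0.41, -0.001], [0.41, 0.912, -0.002], [-0.0, -0.002, -1.0]]
force: [-0.2, -0.0, 0.6]
opening: 0.611
grasp_force: 0.0
```

Emit:
step_arm(
  steps=[
    [-0.64,-0.78,0,0,0,0,-0.2],
    [-0.64,-0.78,0,0,0,0,-0.2],
    [-0.64,-0.78,0,0,0,0,-0.2],
    [-0.64,-0.78,0,0,0,0,-0.2],
    [-0.64,-0.78,0,0,0,0,-0.2],
    [-0.64,-0.78,0,0,0,0,-0.2],
    [-0.64,-0.78,0,0,0,0,-0.2],
    [-0.64,-0.78,0,0,0,0,-0.2],
  ],
)

```text
time_s: 1.58
position: [0.419, -0.0226, 0.2482]
tcp_rot: [[-0.911, 0.412, 0.004], [0.412, 0.911, -0.003], [-0.005, -0.001, -1.0]]
force: [0.2, 0.0, -0.2]
opening: 0.597
grasp_force: 0.0
```

Emit:
step_arm(
  steps=[
    [-0.64,-0.78,0,0,0,-0.03,-0.2],
    [-0.64,-0.78,0,0,0,-0.03,-0.2],
    [-0.64,-0.78,0,0,0,-0.03,-0.2],
    [-0.64,-0.78,0,0,0,-0.03,-0.2],
    [-0.64,-0.78,0,0,0,-0.03,-0.2],
    [-0.64,-0.78,0,0,0,-0.03,-0.2],
    [-0.64,-0.78,0,0,0,-0.03,-0.2],
    [-0.64,-0.78,0,0,0,-0.03,-0.2],
  ],
)

```text
time_s: 2.25
position: [0.4981, -0.3156, 0.2478]
tcp_rot: [[-0.921, 0.389, 0.004], [0.389, 0.921, -0.005], [-0.006, -0.004, -1.0]]
force: [-0.4, -0.2, 0.5]
opening: 0.601
grasp_force: 0.0
```

Run:
```python
from h import *
a=cap("scene")["image"]; s=read_state()
print(s["position"],s["tcp_rot"][:2,1],s["joint_positions"])
b=cap("top")["image"]
e=np.hstack([cv2.resize(a[110:260,90:240],(400,400),interpolation=cv2.INTER_CUBIC),cv2.resize(b[240:360,400:520],(400,400),interpolation=cv2.INTER_CUBIC)])
cv2.imwrite("pics/over.png",e[:,:,::-1])
```

```text
[ 0.49783656 -0.314797    0.24747675] [0.38940089 0.92106429] [-4.31392081e+01  2.73364136e+01  8.75984598e+01 -6.73667254e-02
  6.47760866e+01 -1.10193679e+02]
```

View pics/over.png

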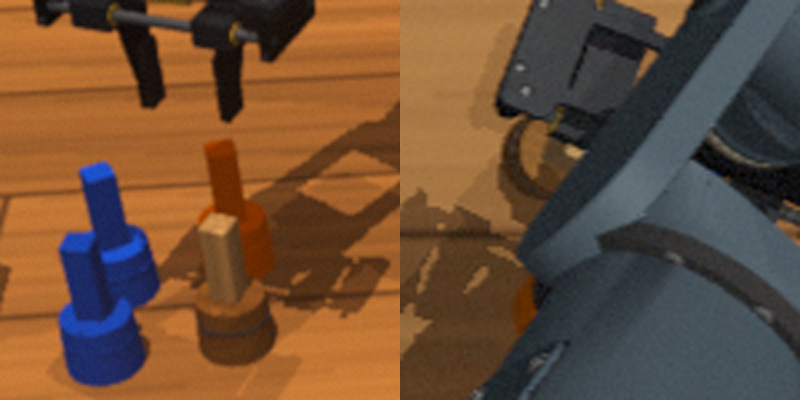

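The brown mallet stands clear under the open jaws, with its handle top at about scene (172,193). Going down.

Emit:
step_arm(
  steps=[
    [0.012,0.013,0.1,0,0,0,-0.2],
    [0.012,0.013,0.22,0,0,0,-0.2],
    [0.012,0.013,0.34,0,0,0,-0.2],
    [0.012,0.013,0.44,0,0,0,-0.2],
    [0.012,0.013,0.5,0,0,0,-0.2],
    [0.012,0.013,0.523,0,0,0,-0.2],
    [0.012,0.013,0.523,0,0,0,0.1],
    [0.012,0.013,0.523,0,0,0,0.2],
  ],
)

```text
time_s: 3.02
position: [0.4945, -0.303, 0.0913]
tcp_rot: [[-0.923, 0.385, 0.0], [0.385, 0.923, 0.0], [0.0, 0.0, -1.0]]
force: [0.5, -0.5, 0.2]
opening: 0.524
grasp_force: 0.0
```

Emit:
step_arm(
  steps=[
    [0,0,0,0,0,0,0.3],
    [0,0,0,0,0,0,0.4],
    [0,0,0,0,0,0,0.6],
    [0,0,0,0,0,0,1],
    [0,0,0,0,0,0,1],
    [0,0,0,0,0,0,1],
  ],
)

```text
time_s: 3.52
position: [0.4951, -0.3051, 0.0922]
tcp_rot: [[-0.922, 0.386, 0.002], [0.386, 0.922, -0.002], [-0.003, -0.001, -1.0]]
force: [-0.9, -1.0, 7.7]
opening: 0.272
grasp_force: 30.0
```

Emit:
step_arm(
  steps=[
    [0,0,-0.03,0,0,0,1],
    [0,0,-0.1,0,0,0,1],
    [0,0,-0.2,0,0,0,1],
    [0,0,-0.3,0,0,0,1],
    [0,0,-0.333,0,0,0,1],
    [0,0,-0.333,0,0,0,1],
    [0,0,-0.333,0,0,0,1],
  ],
)

```text
time_s: 4.1
position: [0.4937, -0.3034, 0.1901]
tcp_rot: [[-0.922, 0.386, -0.001], [0.386, 0.922, 0.001], [0.001, 0.001, -1.0]]
force: [-0.0, 0.1, -3.6]
opening: 0.274
grasp_force: 30.0
```

Run:
```python
from h import *
from go import go
cap("scene","pics/lift.png");s=read_state();p=s["position"];R=s["tcp_rot"];yaw=np.degrees(np.arctan2(R[1,1],R[0,1]))
print(p,yaw,s["force"],R.round(4).tolist())
a=np.radians(12.1);m=np.array([.5625,-.0108]);jy=np.array([-np.sin(a),np.cos(a)])
t=m-jy*.075; print(t); go((*p,yaw),(*t,.195,102.1))
im=cv2.imread("pics/lift.png");cv2.imwrite("pics/liftc.png",cv2.resize(im[60:260,80:280],(600,600),interpolation=cv2.INTER_CUBIC))
```

```text
[ 0.49315075 -0.30289741  0.1889822 ] 67.29452535009342 [-0.06435282  0.02263884 -4.92675769] [[-0.9225, 0.386, -0.0026], [0.386, 0.9225, 0.0027], [0.0035, 0.0015, -1.0]]
[ 0.57822139 -0.08413374]
[ 0.0199  0.7822 -0.0201  0.      0.     -0.7735]
```

View pics/liftc.png

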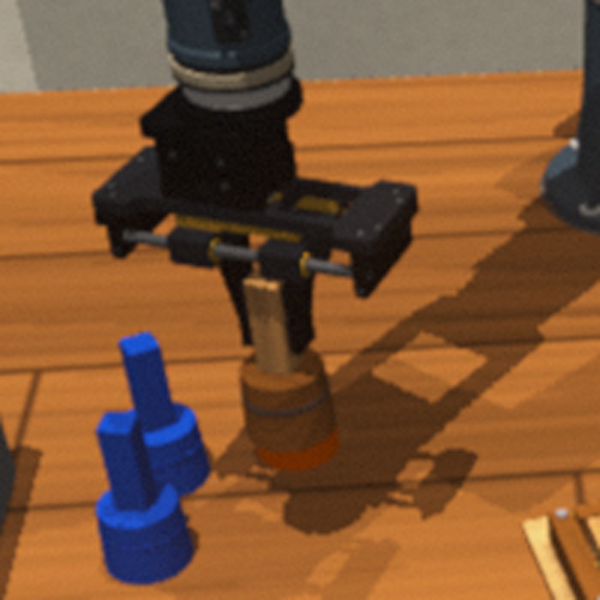

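The mallet is held upright and centred in the jaws; the orange one behind it is untouched. Moving to the right of the block.

Emit:
step_arm(
  steps=[
    [0.002,0.11,0,0,0,-0.11,1],
    [0.005,0.23,0,0,0,-0.25,1],
    [0.01,0.36,0,0,0,-0.4,1],
    [0.015,0.49,0,0,0,-0.55,1],
    [0.02,0.62,0,0,0,-0.68,1],
    [0.02,0.73,0,0,0,-0.774,1],
    [0.02,0.782,0,0,0,-0.774,1],
    [0.02,0.782,0,0,0,-0.774,1],
  ],
)

```text
time_s: 4.82
position: [0.5787, -0.0808, 0.1878]
tcp_rot: [[-0.977, -0.214, -0.004], [-0.214, 0.977, 0.003], [0.004, 0.004, -1.0]]
force: [0.4, -0.2, -3.3]
opening: 0.272
grasp_force: 30.0
```

```bash
cat > js.py <<'E'
from h import *
def js():
    s=read_state();p=s["position"];R=s["tcp_rot"];a=np.radians(12.1);m=np.array([.5625,-.0108])
    d=(p[:2]-m)*1000;f=s["force"]
    print("jig x %.2f y %.2f z %.1f yaw %.2f"%(d@[np.cos(a),np.sin(a)],d@[-np.sin(a),np.cos(a)],p[2]*1000,np.degrees(np.arctan2(R[1,1],R[0,1]))),
     "F jx %.1f jy %.1f z %.1f"%(f[:2]@[np.cos(a),np.sin(a)],f[:2]@[-np.sin(a),np.cos(a)],f[2]),"M",s["moment"].round(2),"t",s["time_s"],"tilt",R[2,:2].round(4))
if __name__=="__main__": js()
E
python3 js.py
```

```text
jig x 1.14 y -71.82 z 187.8 yaw 102.38 F jx 0.3 jy -0.3 z -3.3 M [ 0.02 -0.01  0.02] t 4.8167 tilt [0.0036 0.0043]
```

Emit:
step_arm(
  steps=[
    [0,0,0.06,0,0,0,1],
    [0,0,0.13,0,0,0,1],
    [0,0,0.17,0,0,0,1],
    [0,0,0.182,0,0,0,1],
    [0,0.01,0.182,0,0,0,1],
    [0,0.02,0.182,0,0,0,1],
    [0,0.03,0.182,0,0,0,1],
    [0,0.035,0.182,0,0,0,1],
  ],
)

```text
time_s: 5.48
position: [0.5774, -0.0748, 0.1367]
tcp_rot: [[-0.978, -0.21, 0.001], [-0.21, 0.978, -0.0], [-0.001, -0.0, -1.0]]
force: [-0.3, 0.2, -3.8]
opening: 0.272
grasp_force: 30.0
```

```bash
python3 js.py
```

```text
jig x 1.10 y -65.71 z 136.7 yaw 102.13 F jx -0.3 jy 0.3 z -3.8 M [-0.02 -0.   -0.02] t 5.4833 tilt [-0.0012 -0.0005]
```

Emit:
step_arm(
  steps=[
    [0,0,0,0,0,0,1],
    [0,0,0,0,0,0,1],
    [0,0,0,0,0,0,1],
  ],
)

```text
time_s: 5.73
position: [0.5774, -0.0751, 0.1365]
tcp_rot: [[-0.978, -0.21, 0.001], [-0.21, 0.978, -0.0], [-0.001, -0.001, -1.0]]
force: [0.5, 0.1, -3.6]
opening: 0.274
grasp_force: 30.0
```

```bash
python3 js.py
```

```text
jig x 1.05 y -65.99 z 136.5 yaw 102.14 F jx 0.5 jy -0.0 z -3.6 M [ 0.07 -0.01 -0.02] t 5.7333 tilt [-0.001  -0.0007]
```

Emit:
step_arm(
  steps=[
    [0,0.002,0.008,0,0,0,1],
    [0,0.004,0.014,0,0,0,1],
    [0,0.007,0.014,0,0,0,1],
    [0,0.01,0.014,0,0,0,1],
    [0,0.013,0.014,0,0,0,1],
    [0,0.016,0.014,0,0,0,1],
    [0,0.019,0.014,0,0,0,1],
    [0,0.022,0.014,0,0,0,1],
  ],
)

```text
time_s: 6.4
position: [0.5757, -0.0685, 0.1318]
tcp_rot: [[-0.978, -0.21, 0.0], [-0.21, 0.978, -0.0], [-0.0, -0.0, -1.0]]
force: [-0.6, 0.8, -2.7]
opening: 0.274
grasp_force: 30.0
```

```bash
python3 js.py
```

```text
jig x 0.80 y -59.19 z 131.8 yaw 102.13 F jx -0.4 jy 0.9 z -2.7 M [0.11 0.02 0.  ] t 6.4 tilt [-0.0001 -0.    ]
```

Emit:
step_arm(
  steps=[
    [0,0.0025,0,0,0,0,1],
    [0,0.005,0,0,0,0,1],
  ],
)

```text
time_s: 6.57
position: [0.5753, -0.067, 0.1318]
tcp_rot: [[-0.978, -0.21, 0.0], [-0.21, 0.978, -0.0], [-0.0, -0.0, -1.0]]
force: [-0.0, -1.0, -3.2]
opening: 0.274
grasp_force: 30.0
```

```bash
python3 js.py
```

```text
jig x 0.77 y -57.67 z 131.8 yaw 102.13 F jx -0.2 jy -1.0 z -3.2 M [ 0.03 -0.04 -0.05] t 6.5667 tilt [-0. -0.]
```

Contact is near. Small slow pushes from here.

Emit:
step_arm(
  steps=[
    [0,0.0025,0,0,0,0,1],
    [0,0.005,0,0,0,0,1],
  ],
)

```text
time_s: 6.73
position: [0.5752, -0.066, 0.1318]
tcp_rot: [[-0.978, -0.211, 0.0], [-0.211, 0.978, -0.001], [-0.0, -0.001, -1.0]]
force: [-0.4, -1.8, -3.4]
opening: 0.272
grasp_force: 30.0
```

```bash
python3 js.py
```

```text
jig x 0.84 y -56.63 z 131.8 yaw 102.16 F jx -0.8 jy -1.6 z -3.4 M [-0.46  0.08  0.  ] t 6.7333 tilt [-0.0002 -0.0011]
```

Emit:
step_arm(
  steps=[
    [0,0.0025,0,0,0,0,1],
    [0,0.005,0,0,0,0,1],
  ],
)

```text
time_s: 6.9
position: [0.5753, -0.0652, 0.1319]
tcp_rot: [[-0.978, -0.211, 0.001], [-0.211, 0.978, -0.002], [-0.001, -0.002, -1.0]]
force: [1.5, -3.7, -3.1]
opening: 0.275
grasp_force: 30.0
```

```bash
python3 js.py
```

```text
jig x 1.10 y -55.84 z 131.9 yaw 102.16 F jx 0.7 jy -3.9 z -3.1 M [-0.9  -0.11  0.05] t 6.9 tilt [-0.0009 -0.0023]
```

Emit:
step_arm(
  steps=[
    [0,0.0025,0,0,0,0,1],
    [0,0.005,0,0,0,0,1],
  ],
)

```text
time_s: 7.07
position: [0.5752, -0.0645, 0.1321]
tcp_rot: [[-0.977, -0.211, 0.002], [-0.211, 0.977, -0.004], [-0.001, -0.004, -1.0]]
force: [0.1, -6.9, -3.1]
opening: 0.272
grasp_force: 30.0
```

```bash
python3 js.py
```

```text
jig x 1.13 y -55.17 z 132.1 yaw 102.21 F jx -1.3 jy -6.8 z -3.1 M [-1.67  0.04 -0.  ] t 7.0667 tilt [-0.0009 -0.004 ]
```

Emit:
step_arm(
  steps=[
    [0,0.0,0,0,0,0,1],
  ],
)

```text
time_s: 7.15
position: [0.5751, -0.0644, 0.1321]
tcp_rot: [[-0.977, -0.211, 0.002], [-0.211, 0.977, -0.003], [-0.001, -0.004, -1.0]]
force: [0.4, -6.8, -4.0]
opening: 0.28
grasp_force: 30.0
```

```bash
python3 js.py
```

```text
jig x 1.10 y -55.06 z 132.1 yaw 102.20 F jx -1.0 jy -6.8 z -4.0 M [-1.46  0.05  0.04] t 7.15 tilt [-0.0009 -0.0037]
```

Emit:
step_arm(
  steps=[
    [0,0.0025,0,0,0,0,1],
    [0,0.005,0,0,0,0,1],
  ],
)

```text
time_s: 7.32
position: [0.5749, -0.0634, 0.1321]
tcp_rot: [[-0.977, -0.212, 0.002], [-0.212, 0.977, -0.004], [-0.001, -0.004, -1.0]]
force: [-0.6, -7.1, -3.8]
opening: 0.28
grasp_force: 30.0
```

```bash
python3 js.py
```

```text
jig x 1.05 y -54.03 z 132.1 yaw 102.21 F jx -2.1 jy -6.8 z -3.8 M [-1.75  0.12  0.03] t 7.3167 tilt [-0.0007 -0.0044]
```

Emit:
step_arm(
  steps=[
    [0,0.0025,0,0,0,0,1],
    [0,0.005,0,0,0,0,1],
  ],
)

```text
time_s: 7.48
position: [0.5746, -0.062, 0.1322]
tcp_rot: [[-0.977, -0.212, 0.002], [-0.212, 0.977, -0.004], [-0.001, -0.005, -1.0]]
force: [0.1, -7.0, -4.3]
opening: 0.275
grasp_force: 30.0
```

```bash
python3 js.py
```

```text
jig x 1.05 y -52.64 z 132.2 yaw 102.21 F jx -1.4 jy -6.9 z -4.3 M [-1.77  0.1   0.03] t 7.4833 tilt [-0.0008 -0.0047]
```

The left key yields at about 7 N, and I estimate it is about 2.5 mm back. Changing over to the left face.

Emit:
step_arm(
  steps=[
    [0,-0.025,0,0,0,0,1],
    [0,-0.035,-0.06,0,0,0,1],
    [0,-0.035,-0.15,0,0,0,1],
    [0,-0.035,-0.187,0,0,0,1],
    [0,-0.01,-0.19,0,0,0,1],
    [0,0.1,-0.19,0,0,0,1],
    [0,0.23,-0.19,0,0,0,1],
    [0,0.34,-0.19,0,0,0,1],
  ],
)

```text
time_s: 8.15
position: [0.5503, 0.0422, 0.1876]
tcp_rot: [[-0.978, -0.208, -0.003], [-0.208, 0.978, 0.002], [0.003, 0.003, -1.0]]
force: [1.1, 1.6, -3.2]
opening: 0.269
grasp_force: 30.0
```

Emit:
step_arm(
  steps=[
    [0,0.055,0,0,0,0,1],
    [0,0.06,0.02,0,0,0,1],
    [0,0.06,0.1,0,0,0,1],
    [0,0.06,0.16,0,0,0,1],
    [0,0.06,0.185,0,0,0,1],
    [0,0.06,0.19,0,0,0,1],
    [0,0.057,0.19,0,0,0,1],
    [0,0.055,0.19,0,0,0,1],
  ],
)

```text
time_s: 8.82
position: [0.5495, 0.0557, 0.1321]
tcp_rot: [[-0.978, -0.21, 0.001], [-0.21, 0.978, -0.0], [-0.001, -0.0, -1.0]]
force: [-0.4, -0.9, -3.4]
opening: 0.275
grasp_force: 30.0
```

```bash
python3 js.py
```

```text
jig x 1.25 y 67.72 z 132.1 yaw 102.10 F jx -0.6 jy -0.8 z -3.4 M [ 0.06 -0.01 -0.04] t 8.8167 tilt [-0.001  -0.0003]
```

Emit:
step_arm(
  steps=[
    [0,-0.006,0,0,0,0,1],
    [0,-0.013,0,0,0,0,1],
    [0,-0.02,0,0,0,0,1],
    [0,-0.025,0,0,0,0,1],
    [0,-0.028,0,0,0,0,1],
    [0,-0.031,0,0,0,0,1],
    [0,-0.034,0,0,0,0,1],
    [0,-0.037,0,0,0,0,1],
  ],
)

```text
time_s: 9.48
position: [0.5511, 0.0459, 0.1319]
tcp_rot: [[-0.978, -0.209, -0.0], [-0.209, 0.978, 0.002], [-0.0, 0.002, -1.0]]
force: [0.2, 4.7, -0.8]
opening: 0.274
grasp_force: 30.0
```

```bash
python3 js.py
```

```text
jig x 0.72 y 57.79 z 131.9 yaw 102.07 F jx 1.2 jy 4.5 z -0.8 M [ 1.03  0.12 -0.02] t 9.4833 tilt [-0.0001  0.0017]
```

Emit:
step_arm(
  steps=[
    [0,-0.003,0,0,0,0,1],
    [0,-0.006,0,0,0,0,1],
  ],
)

```text
time_s: 9.65
position: [0.5512, 0.0449, 0.1319]
tcp_rot: [[-0.978, -0.209, -0.001], [-0.209, 0.978, 0.003], [0.0, 0.003, -1.0]]
force: [-0.8, 5.2, -0.0]
opening: 0.276
grasp_force: 30.0
```

```bash
python3 js.py
```

```text
jig x 0.65 y 56.78 z 131.9 yaw 102.07 F jx 0.3 jy 5.2 z -0.0 M [1.3  0.13 0.05] t 9.65 tilt [0.     0.0028]
```

Emit:
step_arm(
  steps=[
    [0,-0.003,0,0,0,0,1],
    [0,-0.006,0,0,0,0,1],
  ],
)

```text
time_s: 9.82
position: [0.5515, 0.0432, 0.1319]
tcp_rot: [[-0.978, -0.209, -0.001], [-0.209, 0.978, 0.003], [0.0, 0.003, -1.0]]
force: [-0.8, 5.5, -0.5]
opening: 0.273
grasp_force: 30.0
```

```bash
python3 js.py
```

```text
jig x 0.56 y 55.11 z 131.9 yaw 102.08 F jx 0.4 jy 5.5 z -0.5 M [1.32 0.12 0.02] t 9.8167 tilt [0.0003 0.0029]
```

Emit:
step_arm(
  steps=[
    [0,-0.003,0,0,0,0,1],
    [0,-0.006,0,0,0,0,1],
  ],
)

```text
time_s: 9.98
position: [0.5518, 0.0415, 0.1319]
tcp_rot: [[-0.978, -0.209, -0.001], [-0.209, 0.978, 0.003], [0.0, 0.003, -1.0]]
force: [-0.5, 7.7, 0.9]
opening: 0.273
grasp_force: 30.0
```

```bash
python3 js.py
python3 - <<'E'
from h import *
a=cap("top","pics/t2.png")["image"][200:310,240:390];b=cap("scene","pics/s2.png")["image"][190:290,245:395]
cv2.imwrite("pics/tap.png",np.vstack([cv2.resize(a,(400,293)),cv2.resize(b,(400,267))])[:,:,::-1] if 0 else np.hstack([cv2.resize(a,(400,400),interpolation=3),cv2.resize(b,(400,400),interpolation=3)])[:,:,::-1])
E
```

```text
jig x 0.49 y 53.41 z 131.9 yaw 102.07 F jx 1.1 jy 7.6 z 0.9 M [1.86 0.26 0.03] t 9.9833 tilt [0.0005 0.0031]
```

View pics/tap.png

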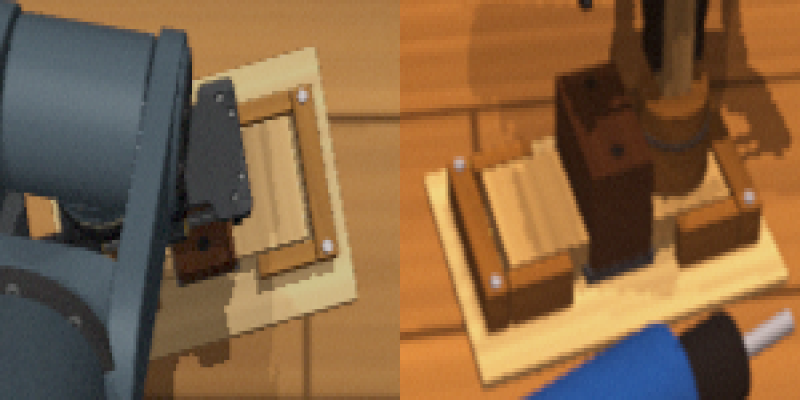

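The mallet head bears on the block's left face low down, and the right key is just being met. Continuing.

Emit:
step_arm(
  steps=[
    [0,-0.003,0,0,0,0,1],
    [0,-0.006,0,0,0,0,1],
  ],
)

```text
time_s: 10.25
position: [0.5518, 0.0409, 0.132]
tcp_rot: [[-0.978, -0.208, -0.002], [-0.208, 0.978, 0.005], [0.001, 0.006, -1.0]]
force: [-1.4, 9.6, 1.1]
opening: 0.275
grasp_force: 30.0
```

```bash
python3 js.py
```

```text
jig x 0.40 y 52.81 z 132.0 yaw 102.01 F jx 0.6 jy 9.6 z 1.1 M [2.39 0.24 0.04] t 10.25 tilt [0.0006 0.0056]
```

Emit:
step_arm(
  steps=[
    [0,-0.0025,0,0,0,0,1],
    [0,-0.005,0,0,0,0,1],
  ],
)

```text
time_s: 10.42
position: [0.552, 0.0399, 0.132]
tcp_rot: [[-0.978, -0.208, -0.002], [-0.208, 0.978, 0.006], [0.001, 0.006, -1.0]]
force: [-1.0, 10.5, 0.5]
opening: 0.273
grasp_force: 30.0
```

```bash
python3 js.py
```

```text
jig x 0.33 y 51.81 z 132.0 yaw 102.00 F jx 1.2 jy 10.5 z 0.5 M [2.56 0.26 0.04] t 10.4167 tilt [0.0007 0.0064]
```

Emit:
step_arm(
  steps=[
    [0,-0.0025,0,0,0,0,1],
    [0,-0.005,0,0,0,0,1],
  ],
)

```text
time_s: 10.58
position: [0.5522, 0.0386, 0.132]
tcp_rot: [[-0.978, -0.208, -0.002], [-0.208, 0.978, 0.006], [0.001, 0.007, -1.0]]
force: [-0.3, 10.5, 2.0]
opening: 0.275
grasp_force: 30.0
```

```bash
python3 js.py
```

```text
jig x 0.33 y 50.47 z 132.0 yaw 102.00 F jx 1.9 jy 10.3 z 2.0 M [2.58 0.28 0.06] t 10.5833 tilt [0.0007 0.0065]
```

Emit:
step_arm(
  steps=[
    [0,-0.0025,0,0,0,0,1],
  ],
)

```text
time_s: 10.67
position: [0.5524, 0.0379, 0.132]
tcp_rot: [[-0.978, -0.208, -0.002], [-0.208, 0.978, 0.006], [0.001, 0.007, -1.0]]
force: [-0.5, 10.7, 1.4]
opening: 0.273
grasp_force: 30.0
```

```bash
python3 js.py
```

```text
jig x 0.33 y 49.78 z 132.0 yaw 102.00 F jx 1.8 jy 10.6 z 1.4 M [2.57 0.27 0.07] t 10.6667 tilt [0.0007 0.0066]
```

The right key is about 2.5–3 mm back. Back to the right face to drive the left key further.

Emit:
step_arm(
  steps=[
    [0,0.025,0,0,0,0,1],
    [0,0.04,-0.06,0,0,0,1],
    [0,0.04,-0.15,0,0,0,1],
    [0,0.04,-0.187,0,0,0,1],
    [0,0.01,-0.19,0,0,0,1],
    [0,-0.1,-0.19,0,0,0,1],
    [0,-0.23,-0.19,0,0,0,1],
    [0,-0.35,-0.19,0,0,0,1],
  ],
)

```text
time_s: 11.33
position: [0.5753, -0.07, 0.1879]
tcp_rot: [[-0.977, -0.212, -0.001], [-0.212, 0.977, -0.001], [0.001, -0.001, -1.0]]
force: [-0.1, 0.0, -3.6]
opening: 0.27
grasp_force: 30.0
```

Emit:
step_arm(
  steps=[
    [0,-0.04,0,0,0,0,1],
    [0,-0.04,0.02,0,0,0,1],
    [0,-0.04,0.1,0,0,0,1],
    [0,-0.04,0.16,0,0,0,1],
    [0,-0.04,0.185,0,0,0,1],
    [0,-0.04,0.19,0,0,0,1],
    [0,-0.04,0.19,0,0,0,1],
    [0,-0.035,0.19,0,0,0,1],
  ],
)

```text
time_s: 12.0
position: [0.5784, -0.0785, 0.1322]
tcp_rot: [[-0.978, -0.21, 0.001], [-0.21, 0.978, -0.001], [-0.001, -0.001, -1.0]]
force: [0.3, -0.9, -3.2]
opening: 0.268
grasp_force: 30.0
```

```bash
python3 js.py
```

```text
jig x 1.38 y -69.49 z 132.2 yaw 102.15 F jx 0.1 jy -0.9 z -3.2 M [0.04 0.   0.06] t 12.0 tilt [-0.0011 -0.0009]
```

Emit:
step_arm(
  steps=[
    [0,0.007,0,0,0,0,1],
    [0,0.014,0,0,0,0,1],
    [0,0.021,0,0,0,0,1],
    [0,0.025,0,0,0,0,1],
    [0,0.028,0,0,0,0,1],
    [0,0.031,0,0,0,0,1],
    [0,0.034,0,0,0,0,1],
    [0,0.037,0,0,0,0,1],
  ],
)

```text
time_s: 12.67
position: [0.5763, -0.0689, 0.1323]
tcp_rot: [[-0.978, -0.211, 0.002], [-0.211, 0.978, -0.003], [-0.001, -0.003, -1.0]]
force: [0.5, -4.8, -1.1]
opening: 0.276
grasp_force: 30.0
```

```bash
python3 js.py
```

```text
jig x 1.27 y -59.71 z 132.3 yaw 102.17 F jx -0.5 jy -4.8 z -1.1 M [-1.03  0.01  0.04] t 12.6667 tilt [-0.0013 -0.0031]
```

Emit:
step_arm(
  steps=[
    [0,0.003,0,0,0,0,1],
    [0,0.006,0,0,0,0,1],
    [0,0.009,0,0,0,0,1],
    [0,0.012,0,0,0,0,1],
  ],
)

```text
time_s: 13.0
position: [0.5758, -0.0647, 0.1322]
tcp_rot: [[-0.978, -0.21, 0.003], [-0.21, 0.978, -0.001], [-0.002, -0.002, -1.0]]
force: [2.2, -4.9, -1.2]
opening: 0.274
grasp_force: 30.0
```

```bash
python3 js.py
```

```text
jig x 1.75 y -55.46 z 132.2 yaw 102.11 F jx 1.1 jy -5.2 z -1.2 M [-1.12 -0.32 -0.  ] t 13.0 tilt [-0.0024 -0.0018]
```

Emit:
step_arm(
  steps=[
    [0,0.003,0,0,0,0,1],
    [0,0.006,0,0,0,0,1],
    [0,0.009,0,0,0,0,1],
  ],
)

```text
time_s: 13.25
position: [0.5754, -0.0627, 0.1323]
tcp_rot: [[-0.978, -0.211, 0.003], [-0.211, 0.978, -0.003], [-0.002, -0.003, -1.0]]
force: [1.1, -7.4, -1.2]
opening: 0.275
grasp_force: 30.0
```

```bash
python3 js.py
```

```text
jig x 1.77 y -53.43 z 132.3 yaw 102.17 F jx -0.4 jy -7.4 z -1.2 M [-1.76 -0.19  0.02] t 13.25 tilt [-0.0024 -0.0035]
```

Emit:
step_arm(
  steps=[
    [0,0.003,0,0,0,0,1],
    [0,0.006,0,0,0,0,1],
    [0,0.009,0,0,0,0,1],
  ],
)

```text
time_s: 13.5
position: [0.5746, -0.0607, 0.1323]
tcp_rot: [[-0.977, -0.212, 0.002], [-0.212, 0.977, -0.004], [-0.001, -0.004, -1.0]]
force: [0.2, -8.2, -0.4]
opening: 0.273
grasp_force: 30.0
```

```bash
python3 js.py
```

```text
jig x 1.33 y -51.31 z 132.3 yaw 102.22 F jx -1.5 jy -8.0 z -0.4 M [-2.05  0.   -0.01] t 13.5 tilt [-0.0013 -0.0044]
```

Emit:
step_arm(
  steps=[
    [0,0.0025,0,0,0,0,1],
    [0,0.005,0,0,0,0,1],
  ],
)

```text
time_s: 13.67
position: [0.5741, -0.0594, 0.1323]
tcp_rot: [[-0.977, -0.212, 0.002], [-0.212, 0.977, -0.004], [-0.001, -0.005, -1.0]]
force: [-0.9, -10.0, -0.5]
opening: 0.275
grasp_force: 30.0
```

```bash
python3 js.py
```

```text
jig x 1.15 y -49.91 z 132.3 yaw 102.22 F jx -3.0 jy -9.6 z -0.5 M [-2.29  0.03  0.01] t 13.6667 tilt [-0.001  -0.0045]
```

Emit:
step_arm(
  steps=[
    [0,0.002,0,0,0,0,1],
  ],
)

```text
time_s: 13.75
position: [0.5741, -0.0592, 0.1324]
tcp_rot: [[-0.977, -0.212, 0.002], [-0.212, 0.977, -0.005], [-0.001, -0.005, -1.0]]
force: [0.4, -11.5, -0.4]
opening: 0.27
grasp_force: 30.0
```

```bash
python3 js.py
```

```text
jig x 1.17 y -49.71 z 132.4 yaw 102.25 F jx -2.0 jy -11.4 z -0.4 M [-2.55  0.05  0.08] t 13.75 tilt [-0.001  -0.0055]
```

Emit:
step_arm(
  steps=[
    [0,0.002,0,0,0,0,1],
  ],
)

```text
time_s: 13.83
position: [0.5739, -0.0589, 0.1324]
tcp_rot: [[-0.977, -0.213, 0.002], [-0.213, 0.977, -0.006], [-0.001, -0.006, -1.0]]
force: [-1.0, -11.8, -0.5]
opening: 0.274
grasp_force: 30.0
```

```bash
python3 js.py
```

```text
jig x 1.03 y -49.46 z 132.4 yaw 102.27 F jx -3.4 jy -11.4 z -0.5 M [-2.78  0.12  0.05] t 13.8333 tilt [-0.0006 -0.0061]
```

Emit:
step_arm(
  steps=[
    [0,0.002,0,0,0,0,1],
  ],
)

```text
time_s: 13.92
position: [0.5738, -0.0587, 0.1324]
tcp_rot: [[-0.977, -0.213, 0.002], [-0.213, 0.977, -0.007], [-0.0, -0.007, -1.0]]
force: [-1.4, -13.4, 0.1]
opening: 0.273
grasp_force: 30.0
```

```bash
python3 js.py
```

```text
jig x 0.97 y -49.24 z 132.4 yaw 102.30 F jx -4.2 jy -12.8 z 0.1 M [-3.04  0.22  0.04] t 13.9167 tilt [-0.0005 -0.0069]
```

The left key is on its stop: force climbs steeply with no motion. Now the right key.

Emit:
step_arm(
  steps=[
    [0,-0.025,0,0,0,0,1],
    [0,-0.04,-0.06,0,0,0,1],
    [0,-0.04,-0.15,0,0,0,1],
    [0,-0.04,-0.187,0,0,0,1],
    [0,-0.01,-0.19,0,0,0,1],
    [0,0.1,-0.19,0,0,0,1],
    [0,0.23,-0.19,0,0,0,1],
    [0,0.35,-0.19,0,0,0,1],
  ],
)

```text
time_s: 14.58
position: [0.5485, 0.0496, 0.1873]
tcp_rot: [[-0.978, -0.208, -0.004], [-0.208, 0.978, 0.003], [0.003, 0.003, -1.0]]
force: [0.7, 0.6, -4.3]
opening: 0.277
grasp_force: 30.0
```

Emit:
step_arm(
  steps=[
    [0,0.045,0,0,0,0,1],
    [0,0.045,0.02,0,0,0,1],
    [0,0.045,0.1,0,0,0,1],
    [0,0.045,0.16,0,0,0,1],
    [0,0.045,0.185,0,0,0,1],
    [0,0.045,0.19,0,0,0,1],
    [0,0.042,0.19,0,0,0,1],
    [0,0.038,0.19,0,0,0,1],
  ],
)

```text
time_s: 15.25
position: [0.549, 0.0579, 0.1321]
tcp_rot: [[-0.978, -0.21, 0.001], [-0.21, 0.978, 0.0], [-0.001, -0.0, -1.0]]
force: [-0.1, 0.6, -3.0]
opening: 0.276
grasp_force: 30.0
```

```bash
python3 js.py
```

```text
jig x 1.22 y 69.99 z 132.1 yaw 102.10 F jx 0.0 jy 0.6 z -3.0 M [ 0.09  0.01 -0.06] t 15.25 tilt [-0.001  -0.0002]
```

Emit:
step_arm(
  steps=[
    [0,-0.007,0,0,0,0,1],
    [0,-0.014,0,0,0,0,1],
    [0,-0.021,0,0,0,0,1],
    [0,-0.025,0,0,0,0,1],
    [0,-0.028,0,0,0,0,1],
    [0,-0.031,0,0,0,0,1],
    [0,-0.034,0,0,0,0,1],
    [0,-0.037,0,0,0,0,1],
  ],
)

```text
time_s: 15.92
position: [0.5506, 0.0485, 0.132]
tcp_rot: [[-0.978, -0.209, -0.0], [-0.209, 0.978, 0.003], [-0.0, 0.003, -1.0]]
force: [-0.6, 6.5, -0.3]
opening: 0.269
grasp_force: 30.0
```

Emit:
step_arm(
  steps=[
    [0,-0.003,0,0,0,0,1],
    [0,-0.006,0,0,0,0,1],
    [0,-0.009,0,0,0,0,1],
    [0,-0.012,0,0,0,0,1],
    [0,-0.015,0,0,0,0,1],
    [0,-0.018,0,0,0,0,1],
    [0,-0.021,0,0,0,0,1],
  ],
)

```text
time_s: 16.5
position: [0.5516, 0.0429, 0.132]
tcp_rot: [[-0.978, -0.209, -0.001], [-0.209, 0.978, 0.003], [0.0, 0.003, -1.0]]
force: [-0.9, 5.8, -0.1]
opening: 0.274
grasp_force: 30.0
```

Emit:
step_arm(
  steps=[
    [0,-0.003,0,0,0,0,1],
    [0,-0.006,0,0,0,0,1],
    [0,-0.009,0,0,0,0,1],
    [0,-0.012,0,0,0,0,1],
  ],
)

```text
time_s: 16.83
position: [0.5523, 0.0394, 0.132]
tcp_rot: [[-0.978, -0.209, -0.001], [-0.209, 0.978, 0.003], [0.0, 0.003, -1.0]]
force: [-1.0, 5.6, -0.1]
opening: 0.275
grasp_force: 30.0
```

```bash
python3 js.py
```

```text
jig x 0.51 y 51.24 z 132.0 yaw 102.08 F jx 0.2 jy 5.7 z -0.1 M [1.37 0.18 0.06] t 16.8333 tilt [0.0004 0.0031]
```

Still sliding the block at about 5.7 N. The right key should come next.

Emit:
step_arm(
  steps=[
    [0,-0.003,0,0,0,0,1],
    [0,-0.006,0,0,0,0,1],
    [0,-0.009,0,0,0,0,1],
    [0,-0.012,0,0,0,0,1],
  ],
)

```text
time_s: 17.17
position: [0.5521, 0.0373, 0.1321]
tcp_rot: [[-0.978, -0.208, -0.003], [-0.208, 0.978, 0.006], [0.002, 0.006, -1.0]]
force: [-1.8, 11.2, 3.8]
opening: 0.278
grasp_force: 30.0
```

```bash
python3 js.py
```

```text
jig x -0.05 y 49.20 z 132.1 yaw 102.01 F jx 0.6 jy 11.3 z 3.8 M [2.4  0.53 0.04] t 17.1667 tilt [0.0016 0.0063]
```

Emit:
step_arm(
  steps=[
    [0,-0.0025,0,0,0,0,1],
    [0,-0.005,0,0,0,0,1],
  ],
)

```text
time_s: 17.33
position: [0.5522, 0.0363, 0.1321]
tcp_rot: [[-0.978, -0.208, -0.003], [-0.208, 0.978, 0.007], [0.002, 0.007, -1.0]]
force: [-2.2, 11.7, 4.0]
opening: 0.274
grasp_force: 30.0
```

```bash
python3 js.py
```

```text
jig x -0.24 y 48.21 z 132.1 yaw 101.99 F jx 0.3 jy 11.9 z 4.0 M [ 2.67  0.53 -0.02] t 17.3333 tilt [0.002  0.0072]
```

Emit:
step_arm(
  steps=[
    [0,-0.002,0,0,0,0,1],
  ],
)

```text
time_s: 17.42
position: [0.5523, 0.0358, 0.1321]
tcp_rot: [[-0.978, -0.208, -0.003], [-0.208, 0.978, 0.007], [0.002, 0.007, -1.0]]
force: [-2.1, 11.5, 4.0]
opening: 0.273
grasp_force: 30.0
```

```bash
python3 js.py
```

```text
jig x -0.24 y 47.70 z 132.1 yaw 101.99 F jx 0.4 jy 11.6 z 4.0 M [2.65 0.51 0.06] t 17.4167 tilt [0.002  0.0073]
```

Emit:
step_arm(
  steps=[
    [0,-0.002,0,0,0,0,1],
  ],
)

```text
time_s: 17.5
position: [0.5524, 0.0353, 0.1321]
tcp_rot: [[-0.978, -0.208, -0.003], [-0.208, 0.978, 0.007], [0.002, 0.007, -1.0]]
force: [-2.7, 12.5, 3.6]
opening: 0.272
grasp_force: 30.0
```

Emit:
step_arm(
  steps=[
    [0,-0.002,0,0,0,0,1],
  ],
)

```text
time_s: 17.58
position: [0.5524, 0.0352, 0.1322]
tcp_rot: [[-0.978, -0.207, -0.004], [-0.207, 0.978, 0.008], [0.002, 0.008, -1.0]]
force: [-2.1, 13.9, 3.9]
opening: 0.278
grasp_force: 30.0
```

```bash
python3 js.py
```

```text
jig x -0.24 y 47.07 z 132.2 yaw 101.96 F jx 0.9 jy 14.0 z 3.9 M [3.25 0.53 0.03] t 17.5833 tilt [0.0019 0.0085]
```

Emit:
step_arm(
  steps=[
    [0,-0.002,0,0,0,0,1],
  ],
)

```text
time_s: 17.67
position: [0.5524, 0.035, 0.1322]
tcp_rot: [[-0.978, -0.207, -0.004], [-0.207, 0.978, 0.009], [0.002, 0.009, -1.0]]
force: [-3.2, 14.9, 4.4]
opening: 0.277
grasp_force: 30.0
```

```bash
python3 js.py
```

```text
jig x -0.27 y 46.94 z 132.2 yaw 101.93 F jx 0.0 jy 15.2 z 4.4 M [3.54 0.56 0.04] t 17.6667 tilt [0.002  0.0094]
```

Both keys are on their stops. Now back off, lift, and carry the mallet to free bench to the right of the jig.

Emit:
step_arm(
  steps=[
    [0,0.03,0,0,0,0,1],
    [0,0.04,-0.06,0,0,0,1],
    [0,0.04,-0.15,0,0,0,1],
    [0,0.04,-0.2,0,0,0,1],
    [0.06,-0.02,-0.21,0,0,0,1],
    [0.14,-0.12,-0.21,0,0,0,1],
    [0.22,-0.22,-0.21,0,0,0,1],
    [0.3,-0.32,-0.21,0,0,0,1],
  ],
)

```text
time_s: 18.33
position: [0.4857, -0.0835, 0.1949]
tcp_rot: [[-0.977, -0.213, 0.0], [-0.213, 0.977, -0.002], [0.0, -0.002, -1.0]]
force: [1.2, -1.0, -3.0]
opening: 0.272
grasp_force: 30.0
```

Emit:
step_arm(
  steps=[
    [0.09,-0.09,0,0,0,0,1],
    [0.18,-0.2,0,0,0,0,1],
    [0.23,-0.29,0,0,0,0,1],
    [0.235,-0.34,0.03,0,0,0,1],
    [0.235,-0.35,0.1,0,0,0,1],
    [0.235,-0.35,0.2,0,0,0,1],
    [0.235,-0.35,0.28,0,0,0,1],
    [0.235,-0.35,0.31,0,0,0,1],
  ],
)

```text
time_s: 19.0
position: [0.4385, -0.199, 0.0988]
tcp_rot: [[-0.978, -0.21, -0.004], [-0.21, 0.978, 0.003], [0.004, 0.004, -1.0]]
force: [-0.3, 0.1, -3.4]
opening: 0.271
grasp_force: 30.0
```

Emit:
step_arm(
  steps=[
    [0,0,0,0,0,0,1],
    [0,0,0,0,0,0,1],
  ],
)

```text
time_s: 19.17
position: [0.4401, -0.1997, 0.1016]
tcp_rot: [[-0.978, -0.211, -0.0], [-0.211, 0.978, 0.0], [0.0, 0.0, -1.0]]
force: [-0.3, -0.4, -2.0]
opening: 0.271
grasp_force: 30.0
```

```bash
python3 js.py
python3 - <<'E'
from h import *
im=cap("scene")["image"]; cv2.imwrite("pics/put.png",cv2.resize(im[80:320,90:410],(800,600),interpolation=3)[:,:,::-1])
E
```

```text
jig x -159.30 y -159.08 z 101.6 yaw 102.17 F jx -0.4 jy -0.3 z -2.0 M [0.06 0.03 0.02] t 19.1667 tilt [0.0004 0.0002]
```

View pics/put.png

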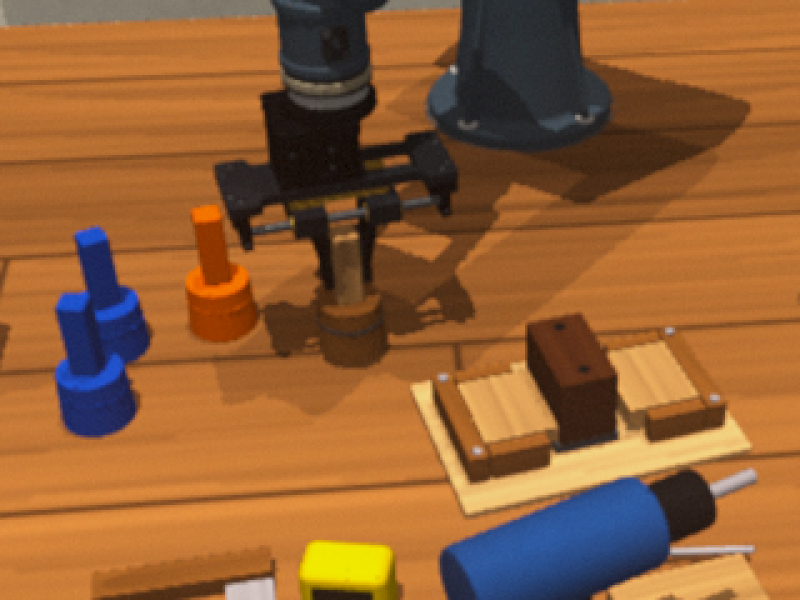

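The mallet hangs upright over clear bench and the block stands in the jig. The keys look back against their frames. Lowering.

Emit:
step_arm(
  steps=[
    [0,0,0.01,0,0,0,1],
    [0,0,0.018,0,0,0,1],
    [0,0,0.024,0,0,0,1],
    [0,0,0.028,0,0,0,1],
    [0,0,0.03,0,0,0,1],
    [0,0,0.03,0,0,0,1],
  ],
)

```text
time_s: 19.72
position: [0.4397, -0.1998, 0.0928]
tcp_rot: [[-0.978, -0.21, 0.0], [-0.21, 0.978, -0.0], [-0.0, -0.0, -1.0]]
force: [-0.2, 0.2, -2.5]
opening: 0.277
grasp_force: 30.0
```

Emit:
step_arm(
  steps=[
    [0,0,0.002,0,0,0,1],
    [0,0,0.004,0,0,0,1],
    [0,0,0.004,0,0,0,1],
  ],
)

```text
time_s: 19.97
position: [0.4398, -0.1999, 0.0922]
tcp_rot: [[-0.978, -0.21, 0.0], [-0.21, 0.978, -0.0], [-0.0, -0.0, -1.0]]
force: [-1.1, 1.0, 3.3]
opening: 0.275
grasp_force: 30.0
```

Emit:
step_arm(
  steps=[
    [0,0,0,0,0,0,0.4],
    [0,0,0,0,0,0,0.2],
    [0,0,0,0,0,0,0],
    [0,0,0,0,0,0,-0.2],
    [0,0,0,0,0,0,-0.2],
    [0,0,0,0,0,0,-0.2],
    [0,0,-0.05,0,0,0,-0.2],
    [0,0,-0.15,0,0,0,-0.2],
  ],
)

```text
time_s: 20.63
position: [0.4379, -0.1986, 0.1345]
tcp_rot: [[-0.978, -0.21, -0.006], [-0.21, 0.978, 0.005], [0.005, 0.006, -1.0]]
force: [0.2, 0.3, -0.1]
opening: 0.598
grasp_force: 0.0
```

Emit:
step_arm(
  steps=[
    [0,0,-0.1,0,0,0,-0.2],
    [0,0,-0.22,0,0,0,-0.2],
    [0,0,-0.3,0,0,0,-0.5],
    [0,0,-0.33,0,0,0,-1],
    [0,0,-0.33,0,0,0,-1],
    [0,0,-0.33,0,0,0,-1],
  ],
)

```text
time_s: 21.13
position: [0.4393, -0.1995, 0.2351]
tcp_rot: [[-0.978, -0.21, -0.0], [-0.21, 0.978, 0.0], [0.0, 0.0, -1.0]]
force: [-0.1, 0.6, 0.1]
opening: 0.817
grasp_force: 0.0
```

```bash
python3 js.py
python3 - <<'E'
from h import *
from go import go
s=read_state();p=s["position"];R=s["tcp_rot"];yaw=np.degrees(np.arctan2(R[1,1],R[0,1]))
a=np.radians(12.1);m=np.array([.5625,-.0108]);jy=np.array([-np.sin(a),np.cos(a)])
t=m-jy*.0009;go((*p,yaw),(*t,.20,102.1)); t=m-jy*.0035;go((*p,yaw),(*t,.20,102.1))
im=cap("scene")["image"]; cv2.imwrite("pics/put2.png",cv2.resize(im[80:320,90:410],(800,600),interpolation=3)[:,:,::-1])
E
```

```text
jig x -159.99 y -158.74 z 235.1 yaw 102.13 F jx 0.0 jy 0.6 z 0.1 M [ 0.06  0.04 -0.03] t 21.1333 tilt [0.0003 0.0004]
[-0.5336  0.5258  0.1169  0.      0.      0.0006]
[-0.5336  0.5172  0.1169  0.      0.      0.0006]
```

View pics/put2.png

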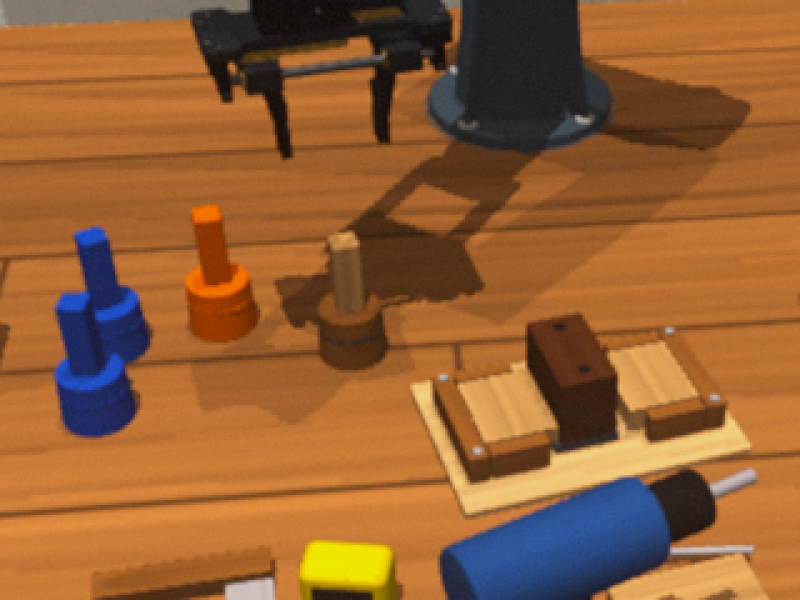

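The mallet stands free on its head with the jaws clear above it. Moving over the block.

Emit:
step_arm(
  steps=[
    [-0.07,0.07,0,0,0,0,-1],
    [-0.16,0.16,0,0,0,0,-1],
    [-0.25,0.25,0,0,0,0,-1],
    [-0.34,0.34,0,0,0,0,-1],
    [-0.43,0.43,0,0,0,0,-1],
    [-0.5,0.5,0,0,0,0,-1],
    [-0.534,0.525,0,0,0,0,-1],
    [-0.534,0.525,0,0,0,0,-1],
  ],
)

```text
time_s: 21.85
position: [0.5637, -0.01, 0.2332]
tcp_rot: [[-0.977, -0.214, -0.003], [-0.214, 0.977, 0.001], [0.003, 0.002, -1.0]]
force: [-0.0, -0.5, 0.2]
opening: 0.998
grasp_force: 0.0
```

Emit:
step_arm(
  steps=[
    [0,0,0.1,0,0,0,-1],
    [0,0,0.22,0,0,0,-1],
    [0,0,0.3,0,0,0,-1],
    [0,0,0.33,0,0,0,-1],
    [0,0,0.33,0,0,0,-1],
    [0,0,0.33,0,0,0,-1],
  ],
)

```text
time_s: 22.35
position: [0.5629, -0.0132, 0.1363]
tcp_rot: [[-0.978, -0.209, -0.001], [-0.209, 0.978, 0.0], [0.001, 0.0, -1.0]]
force: [-0.6, 1.0, 0.4]
opening: 0.997
grasp_force: 0.0
```

```bash
python3 js.py
```

```text
jig x -0.15 y -2.44 z 136.3 yaw 102.06 F jx -0.4 jy 1.1 z 0.4 M [ 0.01  0.01 -0.  ] t 22.35 tilt [0.0014 0.0003]
```

Emit:
step_arm(
  steps=[
    [0,0.005,0.08,0,0,0,-1],
    [0,0.005,0.15,0,0,0,-1],
    [0,0.005,0.2,0,0,0,-1],
    [0,0.005,0.217,0,0,0,-1],
    [0,0.005,0.217,0,0,0,-1],
    [0,0.005,0.217,0,0,0,-1],
  ],
)

```text
time_s: 22.85
position: [0.564, -0.0112, 0.0728]
tcp_rot: [[-0.978, -0.21, 0.002], [-0.21, 0.978, -0.001], [-0.002, -0.001, -1.0]]
force: [0.2, -0.2, 0.3]
opening: 0.997
grasp_force: 0.0
```

```bash
python3 js.py
```

```text
jig x 1.37 y -0.71 z 72.8 yaw 102.12 F jx 0.2 jy -0.2 z 0.3 M [-0.01  0.01 -0.04] t 22.85 tilt [-0.0023 -0.0011]
```

Emit:
step_arm(
  steps=[
    [0,0,0,0,0,0,-0.5],
    [0,0,0,0,0,0,-0.35],
    [0,0,0,0,0,0,-0.25],
    [0,0,0,0,0,0,-0.15],
    [0,0,0,0,0,0,-0.05],
    [0,0,0,0,0,0,1],
    [0,0,0,0,0,0,1],
    [0,0,0,0,0,0,1],
  ],
)

```text
time_s: 23.52
position: [0.5642, -0.0117, 0.072]
tcp_rot: [[-0.978, -0.21, 0.003], [-0.21, 0.978, -0.002], [-0.002, -0.002, -1.0]]
force: [0.6, -4.3, 3.1]
opening: 0.571
grasp_force: 30.0
```

```bash
python3 js.py
```

```text
jig x 1.42 y -1.27 z 72.0 yaw 102.15 F jx -0.3 jy -4.3 z 3.1 M [-0.97 -0.14 -0.06] t 23.5167 tilt [-0.0023 -0.0021]
```

Emit:
step_arm(
  steps=[
    [0,0.0015,-0.005,0,0,0,1],
    [0,0.0015,-0.015,0,0,0,1],
    [0,0.0015,-0.025,0,0,0,1],
    [0,0.0015,-0.035,0,0,0,1],
  ],
)

```text
time_s: 23.85
position: [0.5615, -0.0095, 0.0812]
tcp_rot: [[-0.978, -0.21, -0.003], [-0.21, 0.978, 0.001], [0.003, 0.002, -1.0]]
force: [-0.0, -0.7, -6.1]
opening: 0.574
grasp_force: 30.0
```

```bash
python3 js.py
```

```text
jig x -0.70 y 1.50 z 81.2 yaw 102.13 F jx -0.2 jy -0.7 z -6.1 M [ 0.05 -0.05 -0.01] t 23.85 tilt [0.0028 0.0019]
```

Emit:
step_arm(
  steps=[
    [0,-0.006,-0.02,0,0,0,1],
    [0,-0.006,-0.05,0,0,0,1],
    [0,-0.006,-0.1,0,0,0,1],
    [0,-0.006,-0.18,0,0,0,1],
    [0,-0.006,-0.26,0,0,0,1],
    [0,-0.006,-0.28,0,0,0,1],
    [0,-0.006,-0.28,0,0,0,1],
  ],
)

```text
time_s: 24.43
position: [0.5649, -0.0123, 0.1686]
tcp_rot: [[-0.978, -0.21, 0.006], [-0.21, 0.978, -0.001], [-0.006, -0.002, -1.0]]
force: [0.1, 0.7, -7.1]
opening: 0.569
grasp_force: 30.0
```

```bash
python3 js.py
python3 - <<'E'
from h import *
from go import go
s=read_state();p=s["position"];R=s["tcp_rot"];yaw=np.degrees(np.arctan2(R[1,1],R[0,1]))
go((*p,yaw),(.476,.313,.165,102.3))
E
```

```text
jig x 1.99 y -1.99 z 168.6 yaw 102.13 F jx 0.3 jy 0.7 z -7.1 M [0.03 0.02 0.04] t 24.4333 tilt [-0.0056 -0.0025]
[ 0.0617  1.1225  0.0118  0.      0.     -0.0038]
```

Emit:
step_arm(
  steps=[
    [0,0.05,0,0,0,0,1],
    [0.01,0.14,0,0,0,0,1],
    [0.02,0.26,0,0,0,0,1],
    [0.03,0.38,0,0,0,0,1],
    [0.03,0.5,0,0,0,0,1],
    [0.04,0.62,0,0,0,0,1],
    [0.04,0.74,0,0,0,0,1],
    [0.05,0.86,0,0,0,0,1],
  ],
)

```text
time_s: 25.1
position: [0.4925, 0.2389, 0.1643]
tcp_rot: [[-0.978, -0.21, -0.003], [-0.21, 0.978, -0.0], [0.003, 0.0, -1.0]]
force: [-0.1, -0.4, -5.6]
opening: 0.572
grasp_force: 30.0
```

Emit:
step_arm(
  steps=[
    [0.01,0.1,0,0,0,0,1],
    [0.01,0.18,0,0,0,0,1],
    [0.01,0.24,0,0,0,0,1],
    [0.01,0.26,0,0,0,0,1],
    [0.01,0.26,0.04,0,0,0,1],
    [0.01,0.26,0.1,0,0,0,1],
    [0.01,0.26,0.14,0,0,0,1],
    [0.01,0.26,0.15,0,0,0,1],
  ],
)

```text
time_s: 25.77
position: [0.4723, 0.3115, 0.1176]
tcp_rot: [[-0.978, -0.21, -0.007], [-0.21, 0.978, -0.003], [0.008, -0.002, -1.0]]
force: [-0.2, -0.5, -6.6]
opening: 0.572
grasp_force: 30.0
```

Emit:
step_arm(
  steps=[
    [0,0,0,0,0,0,1],
    [0,0,0,0,0,0,1],
  ],
)

```text
time_s: 25.93
position: [0.4748, 0.3124, 0.1205]
tcp_rot: [[-0.978, -0.21, -0.001], [-0.21, 0.978, -0.0], [0.001, -0.0, -1.0]]
force: [-0.1, -0.8, -6.0]
opening: 0.571
grasp_force: 30.0
```

```bash
python3 js.py
python3 - <<'E'
from h import *
im=cap("scene")["image"]; cv2.imwrite("pics/tray.png",cv2.resize(im[100:280,330:570],(800,600),interpolation=3)[:,:,::-1])
E
```

```text
jig x -17.97 y 334.36 z 120.5 yaw 102.11 F jx -0.3 jy -0.8 z -6.0 M [ 0.06  0.04 -0.04] t 25.9333 tilt [ 0.0011 -0.0002]
```

View pics/tray.png

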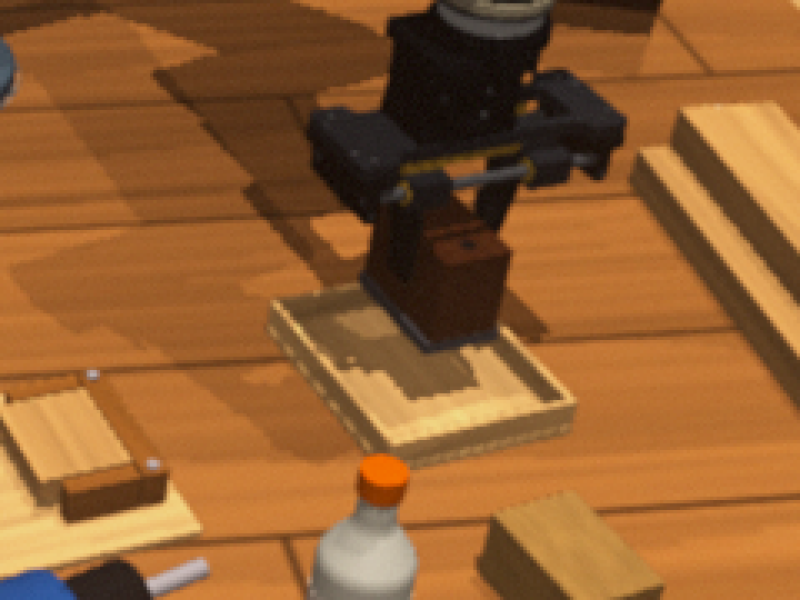

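The block hangs upright over the tray's middle. Lowering the 50 mm gently.

Emit:
step_arm(
  steps=[
    [0,0,0.03,0,0,0,1],
    [0,0,0.07,0,0,0,1],
    [0,0,0.11,0,0,0,1],
    [0,0,0.135,0,0,0,1],
    [0,0,0.148,0,0,0,1],
    [0,0,0.155,0,0,0,1],
    [0,0,0.158,0,0,0,1],
    [0,0,0.158,0,0,0,1],
  ],
)

```text
time_s: 26.65
position: [0.4754, 0.3128, 0.0738]
tcp_rot: [[-0.978, -0.21, 0.001], [-0.21, 0.978, 0.0], [-0.001, 0.0, -1.0]]
force: [0.2, 0.2, -7.5]
opening: 0.575
grasp_force: 30.0
```

Emit:
step_arm(
  steps=[
    [0,0,0.003,0,0,0,1],
    [0,0,0.006,0,0,0,1],
    [0,0,0.008,0,0,0,1],
    [0,0,0.008,0,0,0,1],
  ],
)

```text
time_s: 26.98
position: [0.4751, 0.3127, 0.0713]
tcp_rot: [[-0.978, -0.21, 0.0], [-0.21, 0.978, 0.0], [-0.0, 0.0, -1.0]]
force: [-0.4, 0.5, -6.2]
opening: 0.567
grasp_force: 30.0
```

Emit:
step_arm(
  steps=[
    [0,0,0.002,0,0,0,1],
    [0,0,0.004,0,0,0,1],
    [0,0,0.004,0,0,0,1],
  ],
)

```text
time_s: 27.23
position: [0.4751, 0.3127, 0.07]
tcp_rot: [[-0.978, -0.21, 0.0], [-0.21, 0.978, 0.0], [-0.0, 0.0, -1.0]]
force: [0.3, 0.3, -6.2]
opening: 0.569
grasp_force: 30.0
```

Emit:
step_arm(
  steps=[
    [0,0,0.002,0,0,0,1],
    [0,0,0.002,0,0,0,1],
  ],
)

```text
time_s: 27.4
position: [0.4751, 0.3127, 0.07]
tcp_rot: [[-0.978, -0.21, 0.0], [-0.21, 0.978, 0.0], [-0.0, -0.0, -1.0]]
force: [-2.1, -0.2, -0.1]
opening: 0.576
grasp_force: 30.0
```

Touching down: the vertical force went from -6 to 0 N. A hair lower, then release.

Emit:
step_arm(
  steps=[
    [0,0,0.001,0,0,0,1],
    [0,0,0.001,0,0,0,-0.2],
    [0,0,0.001,0,0,0,-0.4],
    [0,0,0.001,0,0,0,-0.7],
    [0,0,0.001,0,0,0,-1],
    [0,0,0.001,0,0,0,-1],
    [0,0,0.001,0,0,0,-1],
    [0,0,0.001,0,0,0,-1],
  ],
)

```text
time_s: 28.07
position: [0.4751, 0.3127, 0.069]
tcp_rot: [[-0.978, -0.21, 0.0], [-0.21, 0.978, 0.0], [-0.0, 0.0, -1.0]]
force: [0.4, -1.1, 0.6]
opening: 0.954
grasp_force: 0.0
```

Emit:
step_arm(
  steps=[
    [0,0,-0.03,0,0,0,-1],
    [0,0,-0.1,0,0,0,-1],
    [0,0,-0.2,0,0,0,-1],
    [0,0,-0.32,0,0,0,-1],
    [0,0,-0.44,0,0,0,-1],
    [0,0,-0.5,0,0,0,-1],
    [0,0,-0.5,0,0,0,-1],
    [0,0,-0.5,0,0,0,-1],
  ],
)

```text
time_s: 28.73
position: [0.4755, 0.3129, 0.2208]
tcp_rot: [[-0.978, -0.21, 0.003], [-0.21, 0.978, 0.001], [-0.003, 0.001, -1.0]]
force: [-0.4, -0.3, -0.6]
opening: 0.997
grasp_force: 0.0
```

Run:
```python
from h import *
s=read_state(); print(s["position"],s["opening"],s["force"],s["qvel"].round(1))
cap("scene","pics/end.png")
```

```text
[0.47546861 0.31288031 0.22075951] 0.9972852788854967 [-0.43116141 -0.29674543 -0.58216173] [-0.1  2.6  2.6  0.  -0.2 -0.1]
```

View pics/end.png

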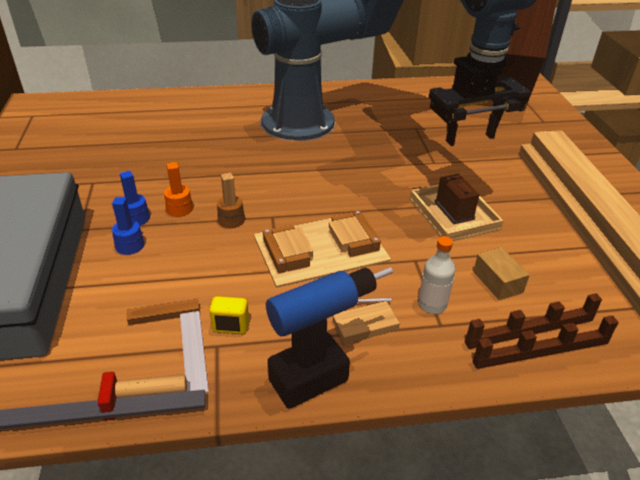

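The block stands upright in the tray at (457,200), the mallet stands on its head at (230,200), the arm is clear, and the rest is undisturbed. Handing in.

Emit:
step_arm(
  steps=[
    [0,0,0,0,0,0,-1],
    [0,0,0,0,0,0,-1],
    [0,0,0,0,0,0,-1],
  ],
)

```text
time_s: 29.03
position: [0.4743, 0.3123, 0.2175]
tcp_rot: [[-0.978, -0.21, -0.003], [-0.21, 0.978, -0.001], [0.003, -0.001, -1.0]]
force: [0.7, -0.2, 0.2]
opening: 1.0
grasp_force: 0.0
```

```bash
python3 -c "
from rig import *
print(hand_in())"
```

```text
the job is handed in; nothing more can be done
None
```

The job is handed in at about 29 s; the hand-in gave no verdict. Both keys were pushed until the force rose steeply at their stops, the mallet stands on its head on the bench, and the block stands upright in the tray.

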